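Present an injector to the inspection camera

ROBOT

A 7-joint arm with a two-finger parallel gripper is mounted at the origin on the work surface. World frame = base frame: x ahead of the robot, y to its left, z up, the work surface at z = 0. Lengths are in mm, angles in rad, forces in N, time in s.
With the tool pointing down it reaches from about 400 to 875 mm from the base axis. Payload 4.4 kg.
Tool frame: the origin (TCP) lies midway between the tips of the shut fingers; the grasp point (between the pads) lies 19 mm behind it; z points along the fingers, y is the line along which they close (so a half turn about z gives the same grasp; the last joint's range is limited). The gripper opens to 85 mm and grips with 20 to 120 N. Pads are 22 mm wide; open, the fingers measure 114 mm over their backs; the gripper's body (76 mm by 85 mm) begins 54 mm behind the grasp point. The pads swing forward as they close: fully open they stand 13 mm farther back than shut.
Start: joints at [1.072, 0.628, 0.038, 1.517, -0.027, 0.996, -0.02], TCP at [272.647, -590.069, 231.313] pointing down, gripper open.
Joint ranges: [-3.06, 3.06], [-0.37, 2.12], [-1.25, 1.32], [0.18, 2.47], [-1.1, 4.24], [0.23, 1.98], [-2.94, 2.94]. Speed limits (rad/s): [2.57, 2.57, 3.14, 3.14, 3.14, 3.14, 3.14].

INTERFACE

Orientations are given as [roll, pitch, yaw] about the fixed x, y, z axes, in that order (R = Rz(yaw) Ry(pitch) Rx(roll)).
In Python, from cell import read_state, get_image, finish_job gives the robot as it stands.
- The arm moves only by the tool send_rows, never from a script. Its argument "series" is a list of rows, each an object of numbers: "ax", "ay", "az": the turn, a rotation vector about the tool's x, y, z in rad; "dx", "dy", "dz": the shift along the tool's x, y, z in cm; "hand": the closure, from 0 (fully open) to 1 (shut). In form: [{"ax": .., "ay": .., "az": .., "dx": .., "dy": .., "dz": .., "hand": ..}, ...]. A call has 1 to 10 rows; each row is the pose to reach, as a shift and turn from the pose commanded when the call began, along the tool's axes at that moment; what a row does not reach only later rows make up. A row lasts 1/10 s, in which the tool goes at most 50 mm and 8.59 degrees, less where a joint would pass 70% of its speed; a pose out of reach is approached as far as the arm can. A call with a gripper value outside its range is refused whole. The fingers move at their own pace and stop on an object; the grip force is fixed at half the most. Time passes only in rows, so rows that repeat a pose let the fingers close. It gives the time, the measured TCP pose, the force, the opening and the grip force at its end, in the units of the state.
- read_state(): the state, without advancing time (a new reading comes with each control period).
- get_image(name): name is "scene" or "top" or "wrist"; returns a dict with "pixels" (384x512x3 uint8, red, green, blue), "mtx" (3x3 intrinsics, pixels), "R" (3x3) and "t" (3): a world point X has camera coordinates R X + t. Camera axes: x right, y down, z forward; pixel columns grow to the right and rows downward; lengths in mm; the calibration is good to about 2 mm. A picture is of the moment at which its call begins. There is no depth.
- finish_job(): hands the job in; it is judged then, once.
The state is a dict: "clock": time; "qpos": joint angles; "qd": joint speeds; "tau": joint torques, N m; "eef_pos": TCP position; "tool_rot": TCP orientation; "force": force on the tool from outside, world axes, zero at the start; "torque": the same for the moment, N m; "width": finger opening in mm; "gripper_force": force on a finger pad.
Only numpy, scipy, OpenCV 4.12 (cv2) and the standard library are available. Lean on these libraries where they do the work, as an engineer would, in place of code of your own. Each camera call takes 0.05 s, during which the arm holds its last target. There are 200 camera calls.

TASK

Draw the long injector (the part with the square body and the plug socket on its side) out of its slanted holder, turn it level and bring its nozzle tip over the middle of the inspection camera's lens, about 8 cm above the glass. Finish still holding it there, level and still; do not put it down or let go. Do not let the injector touch the camera or the bench, and leave the other part in the holder and the loose things on the bench where they are.

Things in the scene. Friction and masses are not known exactly. Their poses are not given: they have to be found in the camera images.
- injector: injector to present, dark steel and plastic, 166 mm long, 0.25-0.5 kg. Origin: end of the nozzle tip, on the long axis; z runs from nozzle to head. Along z: 8 mm nozzle 0-22 mm; shank 18 x 18 mm to 62; collar 31 mm dia to 70; square body 24 x 24 mm to 128; head 34 mm dia to 152; stub 12 mm dia to 166. Starts in either bay, nozzle down, z leaning 45-50 degrees from vertical to the rack's +x
- grip (a point): point on the injector's axis 100 mm from the nozzle tip, middle of the square body's flats (24 mm across, facing the injector's x and y; y is level at the start, along the rack's y) and about its balance point: take it here. Only its weight keeps the injector in the bay: it pulls out along its own +z, free after 62 mm
- plug (a point): outer face of the plug socket, a black block 20 mm wide that juts out of the injector's head on its +x side (at the start facing down and away from the robot) to 41 mm from the axis, 132-148 mm from the nozzle tip
- nozzle_holder: another part in the other bay, to be left alone: same nozzle, shank, collar, origin and axes, but above the collar only a short round body 28 mm in diameter up to z 96 mm and a stub 18 mm in diameter to 108 mm, no plug socket
- rack: fixed slanted holder: aluminium block 190 mm long (y), 56 wide, 50 thick, tilted 45 degrees, on a 130 x 206 x 8 mm steel base with side plates 83 mm high. Origin: underside centre of the base; x points away from the robot (yaw varies), y along the two bays, which lie at y -55 and +55 mm: square through bores 20 mm wide, 50 mm deep, their axes leaning 45 degrees from vertical towards +x
- block_top (a point): middle of the rack block's slanted top face, on which the collars rest, halfway between the bays, 88 mm above the bench; the block's highest edge is 108 mm above the bench
- lens (a point): centre of the lens glass, on top of the fixed upward-looking inspection camera: a grey upright cylinder 76 mm in diameter on a 110 mm base, 70 mm high, with a 42 mm round glass in a ring of small white lights. This point is 70 mm above the bench
- block: loose stepped steel calibration block 90 x 50 x 32 mm; origin: underside centre. Bystander
- coupler: loose silver quick-coupler standing upright, 34 mm in diameter, 55 mm tall; origin: underside centre. Bystander
- guard: loose translucent plastic spray guard, a cup 72 mm in diameter at the base, 50 mm tall; origin: underside centre. Bystander

How it is judged (in metres and radians):
On the way:
1. the injector is held by the gripper, drawn clear of its holder (distance of injector from where it was at the start of the episode above 0.06 m and contact force between injector and rack below 0.05 N and contact force between injector and the fingers above 1 N), for 0.2 s.
At the end, for the whole second after the job is handed in: the gripper holds the injector, still, its long axis level within about 12 degrees, the nozzle tip within 20 mm sideways of the lens centre and 45 to 115 mm above the glass, touching neither holder nor camera (angle between injector's own z axis and vertical between 1.35 and 1.79 rad and horizontal distance between injector and lens below 0.02 m and height (world z) of injector between 0.115 and 0.185 m and contact force between injector and the fingers above 1 N and contact force between injector and rack below 0.05 N and contact force between injector and camera below 0.05 N and linear speed of injector below 0.03 m/s and angular speed of injector below 0.2 rad/s); the arm keeps its last pose, push and grip.
It fails at once if the injector touches the bench (contact force between injector and table above 0.3 N).
It fails at once if the injector touches the camera (contact force between injector and camera above 0.3 N).
It fails at once if the other part in the holder is disturbed (distance of nozzle_holder from where it was at the start of the episode above 0.015 m).
It fails at once if a loose thing on the bench is moved (distance of any of block, coupler, guard from where it was at the start of the episode above 0.02 m).
It also fails if it takes over 38 s, if anything falls off the work surface, if the arm or the gripper's body presses on something with over 40 N, if the wrist force passes 120 N, or if a joint passes its speed limit or range.

## Working session

There is one attempt and no reset: what is moved stays moved. The work goes in short steps, Python scripts to look and compute and a tool call to move; the robot and the scene stay as the last step left them, time stands still between calls to the robot, and variables do not carry over. Pictures are saved under pics/ and viewed, at most 10 in all, crops included, and the job is handed in when it is done.

Besides the shell and the picture viewer there is one more tool, called after "Request:" by a JSON object that holds its "method" and its "body", one argument or row to a line. send_rows: Moves the arm, as the interface text tells. Its arguments: {"type":"object","properties":{"series":{"type":"array","items":{"type":"object","properties":{"ax":{"type":"number"},"ay":{"type":"number"},"az":{"type":"number"},"dx":{"type":"number"},"dy":{"type":"number"},"dz":{"type":"number"},"hand":{"type":"number"}}}}},"required":["series"]}

```bash
mkdir -p pics; ls
python3 - <<'E'
from cell import *
import cv2,json
s=read_state();print(s)
for n in("scene","top"):
    g=get_image(n);cv2.imwrite(f"pics/{n}0.png",g["pixels"][:,:,::-1]);print(n,g["mtx"],g["R"],g["t"])
E
```

```text
pics
{'clock': 0.0, 'qpos': array([ 1.07222178,  0.62933819,  0.03847352,  1.51836756, -0.02700873,
        0.99625115, -0.02000376]), 'qd': array([-1.36971956e-03, -1.57540373e-04,  1.81661572e-04,  1.05361043e-03,
        1.26895217e-04,  5.06859646e-04, -2.52291735e-05]), 'tau': array([-1.09138044e-03, -5.63395715e+01,  1.22622952e+00, -1.93442935e+01,
        1.10937614e-02,  1.05314990e-02,  1.90301773e-05]), 'eef_pos': array([ 272.36163795, -589.51663244,  230.3949192 ]), 'tool_rot': array([-3.13974762e+00,  3.49022729e-05,  4.32740540e-01]), 'force': array([-0.11704442,  0.3040814 ,  0.43943467]), 'torque': array([ 0.05523701,  0.05133844, -0.02648075]), 'gripper_force': 0.0, 'width': 85.49952336412609}
scene [[497.33916767   0.         255.23571507]
 [  0.         497.33916767 188.56333466]
 [  0.           0.           1.        ]] [[ 0.81872844  0.57413882 -0.00695465]
 [ 0.42829566 -0.618732   -0.65858449]
 [-0.38242199  0.53622321 -0.75247465]] [-465.81210207 -187.52754102 1532.25566848]
top [[401.20518947   0.         252.05911224]
 [  0.         401.20518947 191.02618414]
 [  0.           0.           1.        ]] [[ 0.00774224 -0.99996738  0.00230138]
 [-0.99608991 -0.00791472 -0.08799002]
 [ 0.08800537 -0.00161115 -0.9961187 ]] [  2.11066181 558.82732492 944.99434512]
```

View pics/scene0.png

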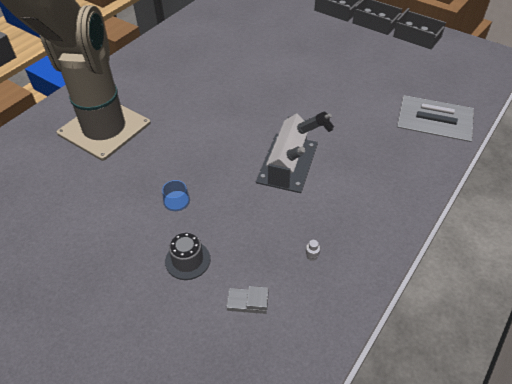

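View pics/top0.png

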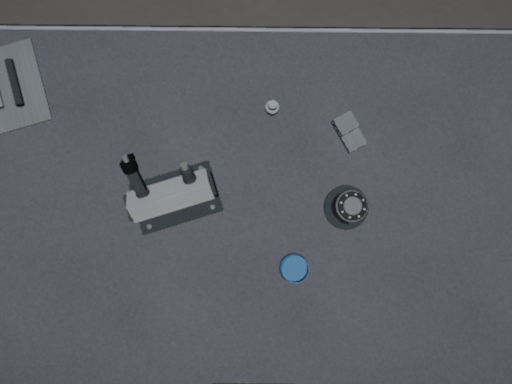

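Scene: the injector is in the far-left bay, head near (328,121), and the nozzle holder is near (298,152). In the top view the lens is at (352,206), the injector head at (130,162), the rack bolts at (149,227) and (212,208), and the guard at (294,268). I'll zoom in on the rack.

```bash
cat > h.py <<'E'
import numpy as np,cv2
from cell import *
from scipy.spatial.transform import Rotation as Ro
def ray(g,uv):
    d=g["R"].T@np.linalg.inv(g["mtx"])@np.array([uv[0],uv[1],1.]);return -g["R"].T@g["t"],d/np.linalg.norm(d)
def onz(g,uv,z):
    c,d=ray(g,uv);return c+d*(z-c[2])/d[2]
def tri(ga,ua,gb,ub):
    A=np.zeros((3,3));b=np.zeros(3);L=[ray(ga,ua),ray(gb,ub)]
    for c,d in L:
        P=np.eye(3)-np.outer(d,d);A+=P;b+=P@c
    x=np.linalg.solve(A,b);return x,[np.linalg.norm((np.eye(3)-np.outer(d,d))@(x-c)) for c,d in L]
def proj(g,X):
    p=g["mtx"]@(g["R"]@np.array(X,float)+g["t"]);return p[:2]/p[2]
E
python3 - <<'E'
from h import *
g=get_image("top");s=get_image("scene")
a=g["pixels"][140:240,110:230,::-1];b=s["pixels"][95:195,245:345,::-1]
im=np.hstack([cv2.resize(a,(480,400),interpolation=2),cv2.resize(b,(400,400),interpolation=2)[:,:320]])
im=cv2.convertScaleAbs(im,alpha=1.6,beta=20)
cv2.imwrite("pics/zoom.png",im)
print("lens",onz(g,(352,206),70),onz(s,(185,245),70))
for u in((149,227),(212,208)):print("bolt",onz(g,u,8))
h=cv2.cvtColor(g["pixels"],cv2.COLOR_RGB2HSV)
print("guard",onz(g,(294,268),50),"coup",onz(g,(272,107),55),"blk",onz(g,(350,132),32))
E
```

```text
lens [ 522.08145584 -223.25850696   70.        ] [ 527.49157407 -224.717666     70.        ]
bolt [470.23670196 256.99937897   8.        ]
bolt [517.7594727  104.23303324   8.        ]
guard [378.46889765 -91.92494167  50.        ] coup [757.68138036 -39.46074445  55.        ] blk [ 704.10005122 -230.49663493   32.        ]
```

View pics/zoom.png

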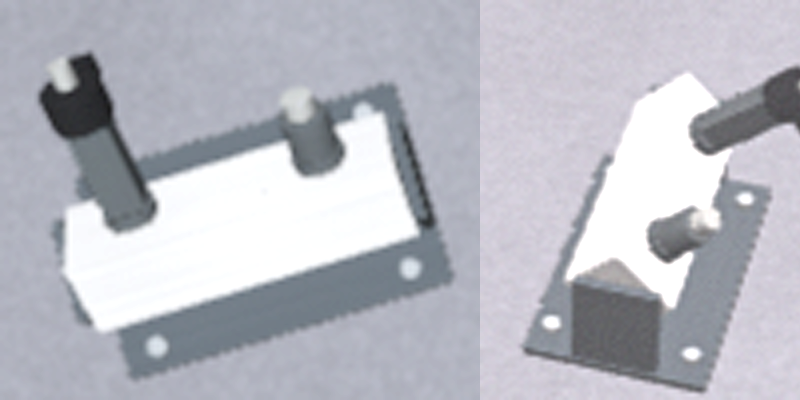

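The zoom shows the rack bolts, the collars and the injector axis in the left bay, with its stub end near top pixel (124.5,157). I need the head in the scene view, so I'll zoom more there.

Run:
```python
from h import *
g=get_image("top");s=get_image("scene")
a=g["pixels"][148:208,115:165,::-1];b=s["pixels"][105:155,290:340,::-1]
im=np.zeros((480,800,3),np.uint8);im[:,:400]=cv2.resize(a,(400,480),interpolation=2);im[:400,400:]=cv2.resize(b,(400,400),interpolation=2)
cv2.imwrite("pics/zoom2.png",cv2.convertScaleAbs(im,alpha=1.8,beta=20))
for ta,sb in(((149.25,226.5),(262.75,175.5)),((212.5,207),(297.75,183.25)),((201,168),(311.25,144.5))):print(onz(g,ta,8),onz(s,sb,8))
```

```text
[471.45525371 256.42710044   8.        ] [519.62010767 106.87900184   8.        ]
[520.21844502 103.04921816   8.        ] [614.98048636 137.66690233   8.        ]
[616.35962482 133.03124876   8.        ] [566.81528843 290.5783722    8.        ]
```

View pics/zoom2.png

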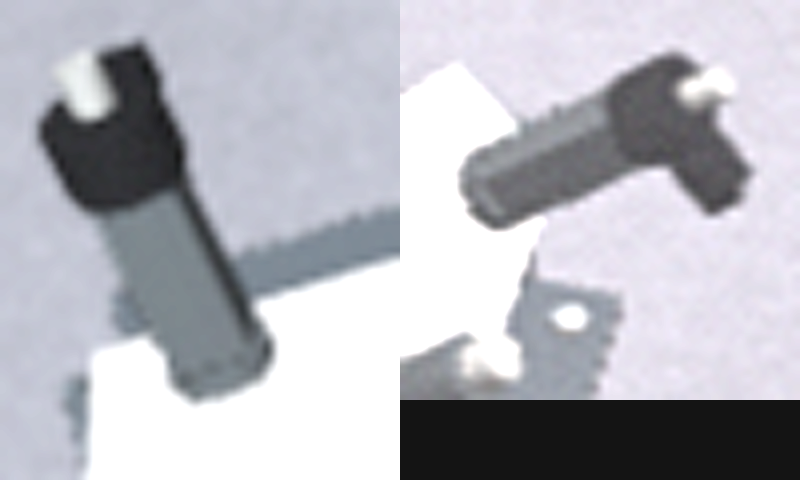

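Top zoom: the stub end is at pixel (124.4,156.1) and the collar near (142.7,192). Scene zoom: the stub end is at (330.5,115.3), the collar at about (301.5,128.7), and the plug faces down and away, as stated. The base bolts put the rack origin near (543,197) with yaw about 0.307.

Run:
```python
from h import *
g=get_image("top");s=get_image("scene")
e,r=tri(g,(124.4,156.1),s,(330.5,115.25));c,r2=tri(g,(142.75,192),s,(301.25,128.75))
print(e,r,c,r2,np.linalg.norm(e-c))
O=np.array([543.4,197,0]);Rz=Ro.from_rotvec([0,0,.307]).as_matrix()
print("rack frame",Rz.T@(e-O),Rz.T@(c-O))
for lean in(45,47.5,50):
  t=np.radians(lean);z=Rz@[np.sin(t),0,np.cos(t)]
  # bore centre at top face: rack (x0,55,88), collar bottom on axis
  for x0 in(0,):
    b=O+Rz@[x0,55,88]; 
    for k in(0,4,38,66,104):print(lean,k,(b+z*k).round(1),proj(g,b+z*k).round(1),proj(s,b+z*k).round(1))
```

```text
[619.93454537 276.9858674  154.70131019] [np.float64(1.2062555162612014), np.float64(1.206255516261083)] [549.13673792 253.20795548  88.50985515] [np.float64(0.1981748265762232), np.float64(0.19817482657628693)] 99.79492650307752
rack frame [ 97.12788179  53.11732483 154.70131019] [22.4545728  51.84627838 88.50985515]
45 0 [526.8 249.4  88. ] [144.1 201.9] [293.7 126.6]
45 4 [529.5 250.3  90.8] [143.4 200.6] [294.7 126. ]
45 38 [552.4 257.5 114.9] [137.5 189.4] [303.6 121.2]
45 66 [571.3 263.5 134.7] [132.4 179.8] [311.2 117.1]
45 104 [596.9 271.7 161.5] [125.1 166. ] [321.8 111.3]
47.5 0 [526.8 249.4  88. ] [144.1 201.9] [293.7 126.6]
47.5 4 [529.6 250.3  90.7] [143.4 200.5] [294.7 126.1]
47.5 38 [553.5 257.9 113.7] [137.5 189. ] [304.  121.6]
47.5 66 [573.2 264.1 132.6] [132.4 179. ] [311.8 117.8]
47.5 104 [599.9 272.6 158.3] [125.2 164.9] [322.8 112.5]
50 0 [526.8 249.4  88. ] [144.1 201.9] [293.7 126.6]
50 4 [529.7 250.4  90.6] [143.4 200.5] [294.8 126.1]
50 38 [554.5 258.2 112.4] [137.6 188.5] [304.3 122. ]
50 66 [575.  264.7 130.4] [132.5 178.3] [312.4 118.5]
50 104 [602.7 273.5 154.8] [125.3 163.8] [323.8 113.7]
```

```bash
cat >> h.py <<'E'
def frame(lean,az,tz=None):
    # tool x along injector z (lean from vertical), tool y = -rack y, tool z = injector x
    Rz=Ro.from_rotvec([0,0,az]).as_matrix();t=np.radians(lean)
    return Rz@np.array([[np.sin(t),0,np.cos(t)],[0,-1,0],[np.cos(t),0,-np.sin(t)]]).T
def go(pos,R):
    s=read_state();R0=Ro.from_euler("xyz",s["tool_rot"]).as_matrix()
    d=R0.T@(np.array(pos)-s["eef_pos"])/10;w=Ro.from_matrix(R0.T@R).as_rotvec()
    print("d cm",d.round(2),"a",w.round(3),"pos",s["eef_pos"].round(1),"clk",s["clock"])
G=np.array([573.2,261.3,111.])
E
python3 - <<'E'
from h import *
F=frame(48,.315);print(np.linalg.det(F),F)
go([480,-100,330],frame(70,.315));go(G-99*F[:,2],F)
E
```

```text
1.0000000000000002 [[ 0.70657941  0.30981647  0.63620696]
 [ 0.23023851 -0.95079638  0.20730768]
 [ 0.66913061  0.         -0.74314483]]
d cm [ 39.38 -35.79  -9.87] a [-0.021  0.349  0.117] pos [ 272.6 -590.   231.2] clk 0.4
d cm [ 56.41 -65.45   4.68] a [-0.043  0.732  0.112] pos [ 272.6 -590.   231.2] clk 0.4
```

Request:
{"method": "send_rows", "body": {
  "series": [
    {"dx": 39.4, "dy": -35.8, "dz": -9.9, "ax": -0.02, "ay": 0.35, "az": 0.117, "hand": 0},
    {"dx": 39.4, "dy": -35.8, "dz": -9.9, "ax": -0.02, "ay": 0.35, "az": 0.117, "hand": 0},
    {"dx": 39.4, "dy": -35.8, "dz": -9.9, "ax": -0.02, "ay": 0.35, "az": 0.117, "hand": 0},
    {"dx": 39.4, "dy": -35.8, "dz": -9.9, "ax": -0.02, "ay": 0.35, "az": 0.117, "hand": 0},
    {"dx": 39.4, "dy": -35.8, "dz": -9.9, "ax": -0.02, "ay": 0.35, "az": 0.117, "hand": 0},
    {"dx": 39.4, "dy": -35.8, "dz": -9.9, "ax": -0.02, "ay": 0.35, "az": 0.117, "hand": 0},
    {"dx": 39.4, "dy": -35.8, "dz": -9.9, "ax": -0.02, "ay": 0.35, "az": 0.117, "hand": 0},
    {"dx": 39.4, "dy": -35.8, "dz": -9.9, "ax": -0.02, "ay": 0.35, "az": 0.117, "hand": 0},
    {"dx": 39.4, "dy": -35.8, "dz": -9.9, "ax": -0.02, "ay": 0.35, "az": 0.117, "hand": 0},
    {"dx": 39.4, "dy": -35.8, "dz": -9.9, "ax": -0.02, "ay": 0.35, "az": 0.117, "hand": 0}
  ]
}}

```text
clock: 1.4
eef_pos: [464.7, -135.6, 323.6]
tool_rot: [3.141, -0.351, 0.314]
force: [1.7, -0.2, -0.7]
width: 85.0
gripper_force: 0.0
```

Run:
```python
from h import *
F=frame(48,.315);go([480,-100,330],frame(70,.315));go(G-99*F[:,2],F);s=read_state();print(s["qpos"],s["tool_rot"],s["force"])
```

```text
d cm [ 2.62 -2.92  0.27] a [ 0.    -0.002 -0.001] pos [ 464.7 -135.6  323.6] clk 1.4
d cm [ 10.21 -34.4   18.54] a [ 0.001  0.382 -0.001] pos [ 464.7 -135.6  323.6] clk 1.4
[ 0.6074172   0.16682562 -0.2578509   2.07130539 -0.28910288  0.65114488
 -0.68981975] [ 3.14143718 -0.35119466  0.31417248] [ 1.7346913  -0.21639191 -0.70934456]
```

Request:
{"method": "send_rows", "body": {
  "series": [
    {"dx": 10.2, "dy": -34.4, "dz": 18.5, "ay": 0.382, "hand": 0},
    {"dx": 10.2, "dy": -34.4, "dz": 18.5, "ay": 0.382, "hand": 0},
    {"dx": 10.2, "dy": -34.4, "dz": 18.5, "ay": 0.382, "hand": 0},
    {"dx": 10.2, "dy": -34.4, "dz": 18.5, "ay": 0.382, "hand": 0},
    {"dx": 10.2, "dy": -34.4, "dz": 18.5, "ay": 0.382, "hand": 0},
    {"dx": 10.2, "dy": -34.4, "dz": 18.5, "ay": 0.382, "hand": 0},
    {"dx": 10.2, "dy": -34.4, "dz": 18.5, "ay": 0.382, "hand": 0},
    {"dx": 10.2, "dy": -34.4, "dz": 18.5, "ay": 0.382, "hand": 0},
    {"dx": 10.2, "dy": -34.4, "dz": 18.5, "ay": 0.382, "hand": 0},
    {"dx": 10.2, "dy": -34.4, "dz": 18.5, "ay": 0.382, "hand": 0}
  ]
}}

```text
invalid input at $.series[0]: expected keys ax, ay, az, dx, dy, dz, hand
```

Run:
```python
from h import *
F=frame(48,.315);go(G-99*F[:,2],F);s=read_state();print(s["qpos"],s["tool_rot"],s["force"])
g=get_image("wrist");cv2.imwrite("pics/w1.png",cv2.convertScaleAbs(g["pixels"][:,:,::-1],alpha=1.5,beta=20))
z=F[:,0]
for k in(62,70,100,128,152,166):print(k,proj(g,G+z*(k-100)).round(1))
```

```text
d cm [ 10.21 -34.4   18.54] a [ 0.001  0.382 -0.001] pos [ 464.7 -135.6  323.6] clk 1.4
[ 0.6074172   0.16682562 -0.2578509   2.07130539 -0.28910288  0.65114488
 -0.68981975] [ 3.14143718 -0.35119466  0.31417248] [ 1.7346913  -0.21639191 -0.70934456]
62 [-40.7  57.1]
70 [-44.6  50.1]
100 [-60.1  22.1]
128 [-76.1  -6.9]
152 [-91.2 -34.1]
166 [-100.6  -51.2]
```

View pics/w1.png

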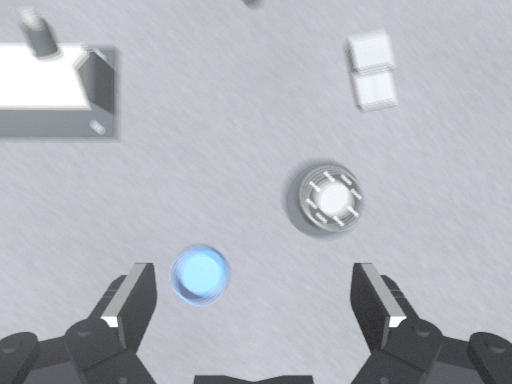

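The move was refused because keys were missing. The picture, taken while still drifting, shows the lens at about (333,198), the guard at (200,275) and the rack at upper left. I'll resend with all keys.

Request:
{"method": "send_rows", "body": {
  "series": [
    {"dx": 10.2, "dy": -34.4, "dz": 18.5, "ax": 0, "ay": 0.382, "az": 0, "hand": 0},
    {"dx": 10.2, "dy": -34.4, "dz": 18.5, "ax": 0, "ay": 0.382, "az": 0, "hand": 0},
    {"dx": 10.2, "dy": -34.4, "dz": 18.5, "ax": 0, "ay": 0.382, "az": 0, "hand": 0},
    {"dx": 10.2, "dy": -34.4, "dz": 18.5, "ax": 0, "ay": 0.382, "az": 0, "hand": 0},
    {"dx": 10.2, "dy": -34.4, "dz": 18.5, "ax": 0, "ay": 0.382, "az": 0, "hand": 0},
    {"dx": 10.2, "dy": -34.4, "dz": 18.5, "ax": 0, "ay": 0.382, "az": 0, "hand": 0},
    {"dx": 10.2, "dy": -34.4, "dz": 18.5, "ax": 0, "ay": 0.382, "az": 0, "hand": 0},
    {"dx": 10.2, "dy": -34.4, "dz": 18.5, "ax": 0, "ay": 0.382, "az": 0, "hand": 0},
    {"dx": 10.2, "dy": -34.4, "dz": 18.5, "ax": 0, "ay": 0.382, "az": 0, "hand": 0},
    {"dx": 10.2, "dy": -34.4, "dz": 18.5, "ax": 0, "ay": 0.382, "az": 0, "hand": 0}
  ]
}}

```text
clock: 2.45
eef_pos: [497.7, 42.9, 337.7]
tool_rot: [-3.134, -0.664, 0.321]
force: [0.1, 0.3, 0.7]
width: 85.4
gripper_force: 0.0
```

Run:
```python
from h import *
import time
get_image("wrist")
for i in range(6): g=get_image("wrist")
F=frame(48,.315);go(G-99*F[:,2],F);s=read_state();print(s["qpos"],s["tool_rot"],s["force"])
cv2.imwrite("pics/w2.png",cv2.convertScaleAbs(g["pixels"][:,:,::-1],alpha=1.5,beta=20))
z=F[:,0]
for k in(62,70,100,128,152,166):print(k,proj(g,G+z*(k-100)).round(1))
```

```text
d cm [ -3.57 -18.37  16.76] a [-0.01   0.069  0.002] pos [497.7  41.8 337.4] clk 2.8
[-0.04675113  0.06222941  0.05161467  2.33536422 -1.0992649   0.23319875
 -0.22629206] [-3.13356811 -0.66393097  0.31849134] [ 0.88252391 -0.6010311  -0.10059567]
62 [109.7 199.9]
70 [108.6 194.1]
100 [104.7 171.8]
128 [100.8 149.7]
152 [ 97.3 129.9]
166 [ 95.2 117.9]
```

View pics/w2.png

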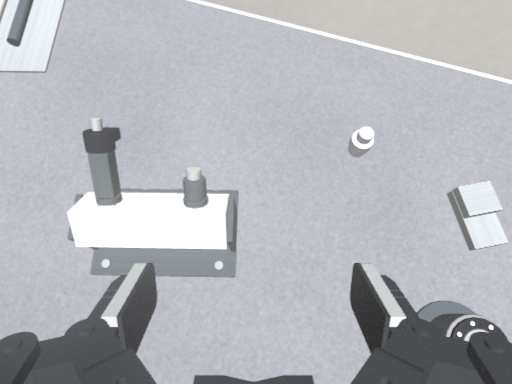

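The wrist view agrees with the estimate: stub end at (96,120) against (95,118) predicted, collar at (108,200) as predicted. A tool tilt of 42° runs into the limits of joints 5 and 6. The grip along y allows any pitch, so I'll grasp with a 20° tilt.

Run:
```python
from h import *
F=frame(70,.315);go(G-80*F[:,2],F)
```

```text
d cm [ -0.41 -18.34  19.02] a [-0.01  -0.315  0.004] pos [497.7  41.8 337.4] clk 2.8
```

Request:
{"method": "send_rows", "body": {
  "series": [
    {"dx": -0.4, "dy": -4, "dz": 3, "ax": -0.01, "ay": -0.12, "az": 0, "hand": 0},
    {"dx": -0.4, "dy": -8, "dz": 6, "ax": -0.01, "ay": -0.25, "az": 0, "hand": 0},
    {"dx": -0.4, "dy": -12, "dz": 9, "ax": -0.01, "ay": -0.315, "az": 0, "hand": 0},
    {"dx": -0.4, "dy": -16, "dz": 13, "ax": -0.01, "ay": -0.315, "az": 0, "hand": 0},
    {"dx": -0.4, "dy": -18.3, "dz": 16, "ax": -0.01, "ay": -0.315, "az": 0, "hand": 0},
    {"dx": -0.4, "dy": -18.3, "dz": 19, "ax": -0.01, "ay": -0.315, "az": 0, "hand": 0},
    {"dx": -0.4, "dy": -18.3, "dz": 19, "ax": -0.01, "ay": -0.315, "az": 0, "hand": 0},
    {"dx": -0.4, "dy": -18.3, "dz": 19, "ax": -0.01, "ay": -0.315, "az": 0, "hand": 0},
    {"dx": -0.4, "dy": -18.3, "dz": 19, "ax": -0.01, "ay": -0.315, "az": 0, "hand": 0},
    {"dx": -0.4, "dy": -18.3, "dz": 19, "ax": -0.01, "ay": -0.315, "az": 0, "hand": 0}
  ]
}}

```text
clock: 3.8
eef_pos: [546.9, 252.0, 184.9]
tool_rot: [3.139, -0.346, 0.319]
force: [0.7, -0.8, 1.0]
width: 85.3
gripper_force: 0.0
```

Run:
```python
from h import *
for i in range(4): g=get_image("wrist")
F=frame(70,.315);go(G+21*F[:,2],F);s=read_state();print(s["qpos"],s["tool_rot"],s["force"])
cv2.imwrite("pics/w3.png",cv2.convertScaleAbs(g["pixels"][:,:,::-1],alpha=1.5,beta=20))
z=frame(48,.315)[:,0]
for k in(62,70,100,128,152,166):print(k,proj(g,G+z*(k-100)).round(1))
```

```text
d cm [-0.06 -0.12 10.23] a [ 0.001 -0.001  0.003] pos [547.5 251.8 187.6] clk 4.0
[-0.72032793  0.50728338  0.28936747  2.0453111  -0.29721324  0.27098383
 -1.47009155] [ 3.13982008 -0.35033338  0.31788427] [ 0.8505268  -0.19261562  0.14611735]
62 [249.6 239.6]
70 [249.5 232.5]
100 [249.3 203.3]
128 [249.1 171.2]
152 [248.9 139.2]
166 [248.8 118.1]
```

View pics/w3.png

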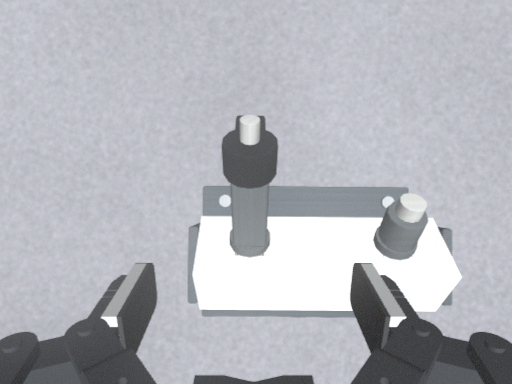

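The injector is centred on the tool's path: stub end at (250,121), collar at (250,243), fingers to both sides. Descending with a slightly smaller tilt to keep joint 6 off its limit.

Run:
```python
from h import *
F=frame(76,.315);go(G-40*F[:,2],F);go(G+21*F[:,2],F)
```

```text
d cm [ 0.36 -0.11  4.16] a [ 0.001 -0.106  0.003] pos [547.5 251.8 187.6] clk 4.0
d cm [-0.28 -0.12 10.22] a [ 0.001 -0.106  0.003] pos [547.5 251.8 187.6] clk 4.0
```

Request:
{"method": "send_rows", "body": {
  "series": [
    {"dx": 0.3, "dy": -0.1, "dz": 1.5, "ax": 0, "ay": -0.1, "az": 0, "hand": 0},
    {"dx": 0.3, "dy": -0.1, "dz": 3, "ax": 0, "ay": -0.105, "az": 0, "hand": 0},
    {"dx": 0.3, "dy": -0.1, "dz": 4.5, "ax": 0, "ay": -0.105, "az": 0, "hand": 0},
    {"dx": 0.2, "dy": -0.1, "dz": 6, "ax": 0, "ay": -0.105, "az": 0, "hand": 0},
    {"dx": 0, "dy": -0.1, "dz": 7.5, "ax": 0, "ay": -0.105, "az": 0, "hand": 0},
    {"dx": -0.1, "dy": -0.1, "dz": 9, "ax": 0, "ay": -0.105, "az": 0, "hand": 0},
    {"dx": -0.3, "dy": -0.1, "dz": 10.2, "ax": 0, "ay": -0.105, "az": 0, "hand": 0},
    {"dx": -0.3, "dy": -0.1, "dz": 10.2, "ax": 0, "ay": -0.105, "az": 0, "hand": 0},
    {"dx": -0.3, "dy": -0.1, "dz": 10.2, "ax": 0, "ay": -0.105, "az": 0, "hand": 0}
  ]
}}

```text
clock: 4.9
eef_pos: [576.7, 264.5, 89.2]
tool_rot: [3.139, -0.243, 0.321]
force: [-0.6, -1.1, -0.6]
width: 85.3
gripper_force: 0.0
```

Run:
```python
from h import *
for i in range(3): g=get_image("wrist")
F=frame(76,.315);go(G+21*F[:,2],F);s=read_state();print(s["qpos"],s["tool_rot"],s["force"])
```

```text
d cm [ 0.02  0.22 -0.03] a [ 0.001 -0.001  0.006] pos [577.2 264.9  90.3] clk 5.05
[-0.63491376  0.71623469  0.20939673  1.92649356 -0.34079662  0.28237537
 -1.42526277] [ 3.13925442 -0.24513666  0.32155875] [ 0.06315579  0.34222561 -0.15730546]
```

Request:
{"method": "send_rows", "body": {
  "series": [
    {"dx": 0, "dy": 0.2, "dz": 0, "ax": 0, "ay": 0, "az": 0, "hand": 0},
    {"dx": 0, "dy": 0.2, "dz": 0, "ax": 0, "ay": 0, "az": 0, "hand": 0.3},
    {"dx": 0, "dy": 0.2, "dz": 0, "ax": 0, "ay": 0, "az": 0, "hand": 0.5},
    {"dx": 0, "dy": 0.2, "dz": 0, "ax": 0, "ay": 0, "az": 0, "hand": 0.65},
    {"dx": 0, "dy": 0.2, "dz": 0, "ax": 0, "ay": 0, "az": 0, "hand": 0.8},
    {"dx": 0, "dy": 0.2, "dz": 0, "ax": 0, "ay": 0, "az": 0, "hand": 1},
    {"dx": 0, "dy": 0.2, "dz": 0, "ax": 0, "ay": 0, "az": 0, "hand": 1},
    {"dx": 0, "dy": 0.2, "dz": 0, "ax": 0, "ay": 0, "az": 0, "hand": 1},
    {"dx": 0, "dy": 0.2, "dz": 0, "ax": 0, "ay": 0, "az": 0, "hand": 1}
  ]
}}

```text
clock: 5.95
eef_pos: [577.3, 263.4, 89.8]
tool_rot: [3.14, -0.244, 0.322]
force: [-2.2, 1.7, 4.2]
width: 23.0
gripper_force: 59.4
```

Run:
```python
from h import *
s=read_state();z=frame(48,.315)[:,0];F=frame(76,.315)
print(s["force"],s["torque"],s["width"],s["gripper_force"])
go(s["eef_pos"]+85*z,Ro.from_euler("xyz",s["tool_rot"]).as_matrix())
```

```text
[-2.23477944  1.71310044  4.20726767] [0.3666648  0.52231568 0.02078627] 23.02556748564407 59.4037663936615
d cm [ 7.5   0.05 -3.99] a [0. 0. 0.] pos [577.3 263.4  89.8] clk 5.95
```

Gripped at 23 mm. Drawing it out along its axis, gently.

Request:
{"method": "send_rows", "body": {
  "series": [
    {"dx": 0.6, "dy": 0, "dz": -0.3, "ax": 0, "ay": 0, "az": 0, "hand": 1},
    {"dx": 1.3, "dy": 0, "dz": -0.7, "ax": 0, "ay": 0, "az": 0, "hand": 1},
    {"dx": 2.1, "dy": 0, "dz": -1.1, "ax": 0, "ay": 0, "az": 0, "hand": 1},
    {"dx": 2.9, "dy": 0, "dz": -1.55, "ax": 0, "ay": 0, "az": 0, "hand": 1},
    {"dx": 3.7, "dy": 0, "dz": -2, "ax": 0, "ay": 0, "az": 0, "hand": 1},
    {"dx": 4.5, "dy": 0, "dz": -2.4, "ax": 0, "ay": 0, "az": 0, "hand": 1},
    {"dx": 5.4, "dy": 0, "dz": -2.9, "ax": 0, "ay": 0, "az": 0, "hand": 1},
    {"dx": 6.3, "dy": 0, "dz": -3.4, "ax": 0, "ay": 0, "az": 0, "hand": 1},
    {"dx": 7.5, "dy": 0, "dz": -4, "ax": 0, "ay": 0, "az": 0, "hand": 1},
    {"dx": 7.5, "dy": 0, "dz": -4, "ax": 0, "ay": 0, "az": 0, "hand": 1}
  ]
}}

```text
clock: 6.95
eef_pos: [640.3, 283.7, 148.6]
tool_rot: [3.139, -0.249, 0.322]
force: [0.8, 0.1, -4.1]
width: 23.1
gripper_force: 59.8
```

Run:
```python
from h import *
for i in range(3): g=get_image("scene")
t=get_image("top")
s=read_state();print(s["force"],s["width"],s["gripper_force"],s["qpos"])
im=np.hstack([cv2.resize(g["pixels"][60:210,230:380,::-1],(400,400)),cv2.resize(t["pixels"][100:250,70:220,::-1],(400,400))])
cv2.imwrite("pics/p1.png",cv2.convertScaleAbs(im,alpha=1.6,beta=20))
R=Ro.from_euler("xyz",s["tool_rot"]).as_matrix()
go(s["eef_pos"]+[-20,-20,90],R)
```

```text
[-0.11994607 -0.68732976 -3.91165488] 23.304210743085747 59.80583131313324 [-0.65017457  0.70645248  0.28174889  1.7204741  -0.30389297  0.5115274
 -1.455996  ]
d cm [-0.3   1.29 -9.34] a [0. 0. 0.] pos [636.3 282.5 145.7] clk 7.15
```

View pics/p1.png

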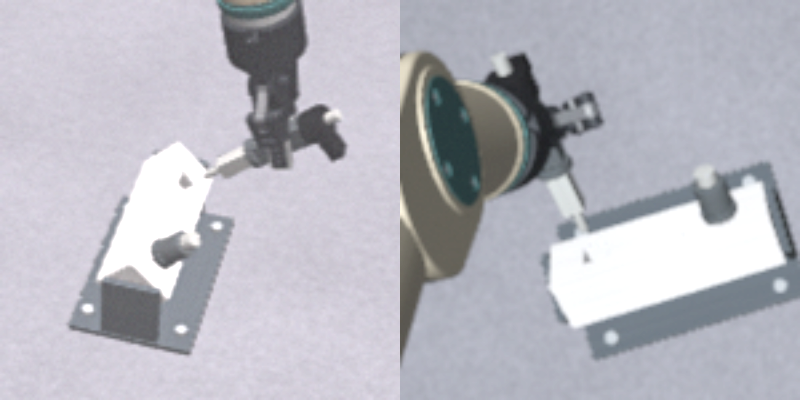

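The injector is out: its nozzle is clear of the bore near (215,172) in the scene half, the other part is untouched, and the wrist carries about 4 N. Lifting, then turning level.

Request:
{"method": "send_rows", "body": {
  "series": [
    {"dx": 0.3, "dy": 0, "dz": -2, "ax": 0, "ay": 0, "az": 0, "hand": 1},
    {"dx": 0.3, "dy": 0.3, "dz": -4, "ax": 0, "ay": 0, "az": 0, "hand": 1},
    {"dx": 0.2, "dy": 0.6, "dz": -6, "ax": 0, "ay": -0.1, "az": 0, "hand": 1},
    {"dx": 0, "dy": 1, "dz": -8, "ax": 0, "ay": -0.2, "az": 0, "hand": 1},
    {"dx": -0.2, "dy": 1.3, "dz": -9.3, "ax": 0, "ay": -0.3, "az": 0, "hand": 1},
    {"dx": -0.3, "dy": 1.3, "dz": -10, "ax": 0, "ay": -0.4, "az": 0, "hand": 1},
    {"dx": -0.3, "dy": 1.3, "dz": -10, "ax": 0, "ay": -0.5, "az": 0, "hand": 1},
    {"dx": -0.3, "dy": 1.3, "dz": -10, "ax": 0, "ay": -0.6, "az": 0, "hand": 1},
    {"dx": -0.3, "dy": 1.3, "dz": -10, "ax": 0, "ay": -0.73, "az": 0, "hand": 1},
    {"dx": -0.3, "dy": 1.3, "dz": -10, "ax": 0, "ay": -0.73, "az": 0, "hand": 1}
  ]
}}

```text
clock: 8.15
eef_pos: [616.4, 261.9, 234.1]
tool_rot: [3.137, 0.495, 0.319]
force: [0.8, 0.4, -6.5]
width: 23.2
gripper_force: 59.6
```

Run:
```python
from h import *
s=read_state();print(s["force"],s["width"],s["gripper_force"],s["qpos"],s["tool_rot"])
F=frame(118,0)
go(np.array([624.5,-224,150+80])+21*F[:,2],F)
```

```text
[ 0.84908821  0.44642087 -6.52678346] 23.208990366545915 59.62132930755615 [-0.52514302  1.00424198  0.30823705  0.85844798 -0.24725998  1.80501167
 -1.53640661] [3.13725021 0.49523849 0.31879342]
d cm [-12.47  46.04   9.51] a [0.155 0.006 0.281] pos [616.4 261.9 234.1] clk 8.15
```

Request:
{"method": "send_rows", "body": {
  "series": [
    {"dx": -0.6, "dy": 2.3, "dz": 0.5, "ax": 0.008, "ay": 0, "az": 0.014, "hand": 1},
    {"dx": -1.2, "dy": 4.6, "dz": 1, "ax": 0.016, "ay": 0, "az": 0.028, "hand": 1},
    {"dx": -1.9, "dy": 7, "dz": 1.4, "ax": 0.024, "ay": 0, "az": 0.042, "hand": 1},
    {"dx": -2.6, "dy": 9.6, "dz": 2, "ax": 0.032, "ay": 0, "az": 0.058, "hand": 1},
    {"dx": -3.4, "dy": 12.4, "dz": 2.6, "ax": 0.042, "ay": 0, "az": 0.075, "hand": 1},
    {"dx": -4.1, "dy": 15.2, "dz": 3.1, "ax": 0.051, "ay": 0, "az": 0.092, "hand": 1},
    {"dx": -4.9, "dy": 18, "dz": 3.7, "ax": 0.06, "ay": 0, "az": 0.11, "hand": 1},
    {"dx": -5.6, "dy": 20.8, "dz": 4.3, "ax": 0.07, "ay": 0, "az": 0.127, "hand": 1},
    {"dx": -6.2, "dy": 23, "dz": 4.8, "ax": 0.077, "ay": 0, "az": 0.14, "hand": 1},
    {"dx": -6.2, "dy": 23, "dz": 4.8, "ax": 0.077, "ay": 0, "az": 0.14, "hand": 1}
  ]
}}

```text
clock: 9.15
eef_pos: [614.4, 13.7, 230.9]
tool_rot: [3.137, 0.484, 0.152]
force: [-0.2, -0.9, -4.1]
width: 23.4
gripper_force: 59.8
```

Run:
```python
from h import *
s=read_state();print(s["force"],s["width"],s["gripper_force"],s["qpos"],s["tool_rot"])
F=frame(118,0)
go(np.array([624.5,-224,150+80])+21*F[:,2],F)
```

```text
[-0.20075557 -0.92284382 -4.14829333] 23.41809317058741 59.75858509540558 [-0.24963748  0.89552802  0.37206473  1.13102344 -0.18474794  1.63569321
 -1.32368745] [3.13655773 0.48407597 0.15215242]
d cm [-2.26 23.48  3.51] a [ 0.076 -0.005  0.134] pos [614.4  13.7 230.9] clk 9.15
```

Request:
{"method": "send_rows", "body": {
  "series": [
    {"dx": -0.2, "dy": 2.4, "dz": 0.3, "ax": 0.008, "ay": 0, "az": 0.014, "hand": 1},
    {"dx": -0.5, "dy": 5, "dz": 0.7, "ax": 0.016, "ay": 0, "az": 0.028, "hand": 1},
    {"dx": -0.7, "dy": 7.6, "dz": 1.1, "ax": 0.024, "ay": 0, "az": 0.042, "hand": 1},
    {"dx": -1, "dy": 10.4, "dz": 1.5, "ax": 0.034, "ay": 0, "az": 0.06, "hand": 1},
    {"dx": -1.3, "dy": 13.4, "dz": 2, "ax": 0.044, "ay": 0, "az": 0.077, "hand": 1},
    {"dx": -1.6, "dy": 16.4, "dz": 2.4, "ax": 0.053, "ay": 0, "az": 0.094, "hand": 1},
    {"dx": -1.9, "dy": 19.4, "dz": 2.9, "ax": 0.063, "ay": 0, "az": 0.112, "hand": 1},
    {"dx": -2.1, "dy": 21.8, "dz": 3.2, "ax": 0.07, "ay": 0, "az": 0.125, "hand": 1},
    {"dx": -2.3, "dy": 23.5, "dz": 3.5, "ax": 0.076, "ay": -0.005, "az": 0.134, "hand": 1},
    {"dx": -2.3, "dy": 23.5, "dz": 3.5, "ax": 0.076, "ay": -0.005, "az": 0.134, "hand": 1}
  ]
}}

```text
clock: 10.15
eef_pos: [615.5, -221.4, 209.4]
tool_rot: [-3.139, 0.491, 0.005]
force: [-0.3, -0.3, -3.5]
width: 23.4
gripper_force: 59.9
```

Run:
```python
from h import *
for i in range(3): g=get_image("scene")
t=get_image("top")
s=read_state();print(s["force"],s["width"],s["gripper_force"],s["tool_rot"],s["qpos"])
im=np.hstack([cv2.resize(g["pixels"][165:295,140:270,::-1],(400,400),interpolation=2),cv2.resize(t["pixels"][120:250,280:410,::-1],(400,400),interpolation=2)])
cv2.imwrite("pics/p2.png",cv2.convertScaleAbs(im,alpha=1.7,beta=20))
F=frame(118,0);go(np.array([624.5,-224,150])+21*F[:,2],F)
R=Ro.from_euler("xyz",s["tool_rot"]).as_matrix();g0=s["eef_pos"]-21*R[:,2]
iz=R@Ro.from_rotvec([0,np.radians(28),0]).as_matrix()[:,0];print("iz",iz)
for k in(0,62,166):print(k,(g0+iz*(k-100)).round(1),proj(g,g0+iz*(k-100)),proj(t,g0+iz*(k-100)))
```

```text
[-0.12662939 -0.04830281 -3.95358228] 23.62341027909699 59.89974617958069 [-3.13391919  0.49022771  0.01336811] [ 0.07672368  0.98445154  0.41202959  1.00466061 -0.15977733  1.6634802
 -1.1413108 ]
d cm [3.44 0.86 7.02] a [-0.001  0.002  0.012] pos [ 617.2 -215.9  209.6] clk 10.35
iz [ 0.99995112  0.00976549 -0.00154771]
0 [ 527.1 -216.9  228.3] [178.73223542 199.11188391] [369.44959324 199.10527671]
62 [ 589.1 -216.3  228.2] [201.91979202 212.15757717] [368.53774716 166.86707937]
166 [ 693.1 -215.3  228. ] [243.29191217 235.43419912] [367.03737184 113.8215086 ]
```

View pics/p2.png

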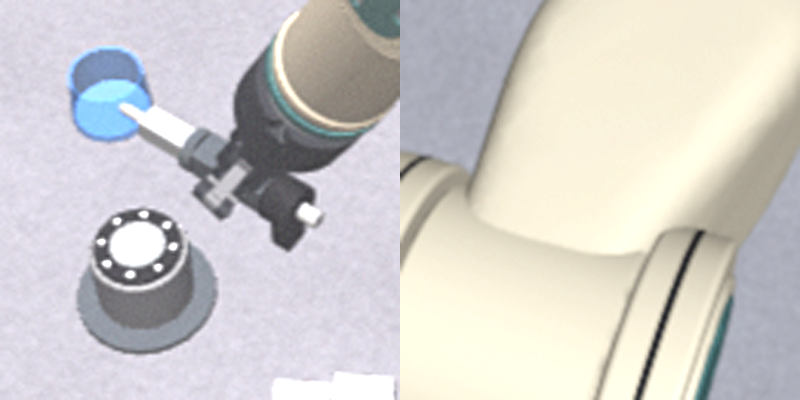

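Scene half: nozzle tip at full-image pixel (179.6,198.5) against (178.7,199.1) predicted, stub end (241,234.5) against (243,235), so the injector is level and held as planned. Lowering to height.

Request:
{"method": "send_rows", "body": {
  "series": [
    {"dx": 0.4, "dy": 0.1, "dz": 0.8, "ax": 0, "ay": 0, "az": 0, "hand": 1},
    {"dx": 0.9, "dy": 0.2, "dz": 1.8, "ax": 0, "ay": 0, "az": 0, "hand": 1},
    {"dx": 1.4, "dy": 0.3, "dz": 2.8, "ax": 0, "ay": 0, "az": 0, "hand": 1},
    {"dx": 1.9, "dy": 0.4, "dz": 3.8, "ax": 0, "ay": 0, "az": 0, "hand": 1},
    {"dx": 2.4, "dy": 0.5, "dz": 4.8, "ax": 0, "ay": 0, "az": 0, "hand": 1},
    {"dx": 2.8, "dy": 0.6, "dz": 5.6, "ax": 0, "ay": 0, "az": 0, "hand": 1},
    {"dx": 3.1, "dy": 0.6, "dz": 6.3, "ax": 0, "ay": 0, "az": 0, "hand": 1},
    {"dx": 3.4, "dy": 0.6, "dz": 7, "ax": 0, "ay": 0, "az": 0, "hand": 1},
    {"dx": 3.4, "dy": 0.6, "dz": 7, "ax": 0, "ay": 0, "az": 0, "hand": 1},
    {"dx": 3.4, "dy": 0.6, "dz": 7, "ax": 0, "ay": 0, "az": 0, "hand": 1}
  ]
}}

```text
clock: 11.35
eef_pos: [613.5, -224.0, 131.9]
tool_rot: [-3.137, 0.491, 0.01]
force: [-0.2, 0.2, -3.0]
width: 23.1
gripper_force: 59.9
```

Run:
```python
from h import *
for i in range(6): g=get_image("scene")
s=read_state();print(s["force"],s["width"],s["gripper_force"],s["tool_rot"],s["qd"].round(3))
cv2.imwrite("pics/p3.png",cv2.convertScaleAbs(cv2.resize(g["pixels"][165:315,140:290,::-1],(600,600),interpolation=2),alpha=1.7,beta=20))
F=frame(118,0);go(np.array([624.5,-224,150])+21*F[:,2],F)
R=Ro.from_euler("xyz",s["tool_rot"]).as_matrix();g0=s["eef_pos"]-21*R[:,2]
iz=R@Ro.from_rotvec([0,np.radians(28),0]).as_matrix()[:,0];print("iz",iz)
for k in(0,62,166):print(k,(g0+iz*(k-100)).round(1),proj(g,g0+iz*(k-100)))
```

```text
[ 0.25496705 -0.6108325  -4.09497382] 23.527816962038614 59.88231718540192 [-3.13669455  0.49061174  0.00956831] [-0.     0.004 -0.001  0.001 -0.     0.    -0.002]
d cm [ 0.12 -0.    0.02] a [-0.     0.002  0.008] pos [ 613.7 -224.   132.2] clk 11.65
iz [ 0.99997173  0.00726871 -0.00192452]
0 [ 523.6 -224.8  150.9] [179.47783835 223.15497747]
62 [ 585.6 -224.3  150.8] [201.44310586 236.10476923]
166 [ 689.6 -223.5  150.6] [240.51558772 259.1402503 ]
```

View pics/p3.png

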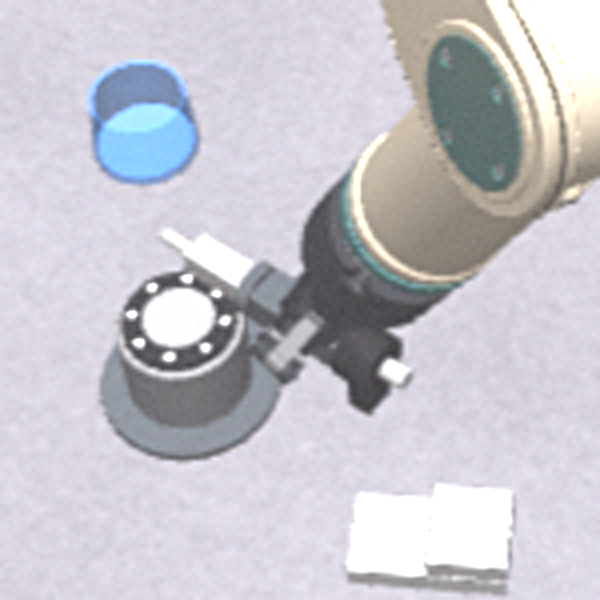

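The nozzle tip is at pixel (181,223.5). The point 80 mm above the lens centre projects to about (180,223), so it is within a few mm, level and still. Handing in.

```bash
python3 -c "
from cell import *
print(finish_job())"
```

```text
the job is handed in; nothing more can be done
None
```

I drew the injector out of its holder and handed the job in with it held level and still, the nozzle tip about 8 cm above the lens and within roughly 6 mm of its centre by the camera check; no verdict was returned.

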